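# Sort ceramic fuses into a carrying case without cracking them

## Task

Two of the three ceramic fuses have straight blades: lay these two flat inside the grey case, and lay the one with the bent blade flat in the red returns tray. Once all three are put away, shut the lid of the case fully. The ceramic cracks easily, so grip it lightly, set it down gently rather than dropping it, and leave the other things on the bench where they are.

Things in the scene. Friction and masses are not known exactly. Their poses are not given: they have to be found in the camera images.
- fuse_a: Good high-voltage fuse, 0.26 kg: ceramic body 36 x 36 mm, 70 long, with a straight copper blade (22 x 4, 28 long) out of each end at mid height; 126 overall. Origin: centre of its underside, lying at z = 0; x along it, z up. Pinch from above across y. Cracks if the fingers squeeze it with more than 50 N from each side (20 to 30 is ample), or on a 150 N knock (or a drop of over 15 mm).
- fuse_b: Second good fuse, identical to fuse_a: white ceramic body with steel end caps, both copper blades straight, 126 mm long. Origin: centre of its underside; x along the fuse, z up; it lies on the table (z = 0). Pinch it from above across its y near the middle. Fragile: see fuse_a.
- fuse_bent: Faulty fuse: as fuse_a, but the copper blade at its +x end is bent up by 60 degrees (tip 45 mm above its underside); the blade at -x is straight. Origin: centre of its underside; x along the fuse, z up; it lies on the table (z = 0). Pinch it from above across its y near the middle. Fragile: see fuse_a.
- case: Grey open carrying case, fixed. Outer 176 (x) x 216 (y) x 60 mm high, walls and floor 6 mm: inside 164 x 204, 54 deep, undivided. Origin: centre of its underside, z up. Lid hinge along y on the rim at +x (the robot's left side). Two fuses fit side by side, along the case's x, at about y = +-50 mm, with room for fingers.
- lid (a joint): Angle of the case's lid, rad: 0 = shut on the rim, 1.57 = upright, up to 1.9 leaning back (away from the case). It starts open. The hinge is stiff: the lid stays at any angle; push its outer side over and down with a few N (about 4 N at the free edge).
- lid_hinge (a point): Middle of the lid's hinge line, 60 mm above the table. The lid is a grey plate 8 mm thick, 216 mm wide, reaching 176 mm from here; shut, it lies on the rim, its outer face 8 mm above this point.
- lid_handle (a point): Tip of the small black knob on the lid's outer face, 43 mm above the lid's inner face, 146 mm from the hinge, in the middle of the width.
- tray: Red open returns tray, fixed to the table, 186 mm (x) x 126 mm (y) x 34 mm high, walls and floor 5 mm thick, so inside it is 176 x 116 mm and 29 mm deep. Origin: centre of its underside, z up. One fuse lies in it along x.
- contactor: Bystander: loose black block 60 x 70 mm, 68 mm high, with an orange top and copper studs. Origin at its underside.
- connector: Bystander: loose orange power connector, 50 mm square, 42 mm high. Origin at its underside.
- busbar: Bystander: loose flat copper bar, 150 x 22 x 6 mm. Origin at the centre of its underside, long axis x.
- driver_teal: Bystander: loose screwdriver, teal handle, 200 mm long.
- driver_yellow: Bystander: loose screwdriver, yellow handle, 180 mm long.
- cleaner: Bystander: standing blue bottle with white cap, 60 mm across, 160 mm high. Origin at its underside.
- screw_cup: Bystander: aluminium cup for screws, 64 mm across, 40 mm high. Origin at its underside.
Mind the look-alikes: they are no part of the job. What is shaped like the fuse_b but green is not meant.

How it is judged:
On the way:
1. all three fuses are put away and released, with the lid still open (x of fuse_a in the frame of case between -0.085 and 0.085 m and y of fuse_a in the frame of case between -0.1 and 0.1 m and z of each of fuse_a, fuse_b in the frame of case below 0.012 m and angle between each of fuse_a, fuse_b, fuse_bent's own z axis and vertical below 0.15 rad and x of fuse_b in the frame of case between -0.085 and 0.085 m and y of fuse_b in the frame of case between -0.1 and 0.1 m and x of fuse_bent in the frame of tray between -0.085 and 0.085 m and y of fuse_bent in the frame of tray between -0.06 and 0.06 m and z of fuse_bent in the frame of tray below 0.011 m and linear speed of each of fuse_a, fuse_b, fuse_bent below 0.02 m/s and contact force between the fingers and fuse_a below 0.1 N and contact force between the fingers and fuse_b below 0.1 N and contact force between the fingers and fuse_bent below 0.1 N and value of joint lid above 0.8 rad), for 0.2 s.
At the end, for the whole second after the job is handed in: Both straight fuses lie flat (within 0.15 rad) on the floor of the case, the bent one lies flat on the floor of the returns tray (undersides within 6 mm of the floor), all at rest and released, and the lid is shut to within 0.08 rad (x of fuse_a in the frame of case between -0.085 and 0.085 m and y of fuse_a in the frame of case between -0.1 and 0.1 m and z of each of fuse_a, fuse_b in the frame of case below 0.012 m and angle between each of fuse_a, fuse_b, fuse_bent's own z axis and vertical below 0.15 rad and x of fuse_b in the frame of case between -0.085 and 0.085 m and y of fuse_b in the frame of case between -0.1 and 0.1 m and x of fuse_bent in the frame of tray between -0.085 and 0.085 m and y of fuse_bent in the frame of tray between -0.06 and 0.06 m and z of fuse_bent in the frame of tray below 0.011 m and linear speed of each of fuse_a, fuse_b, fuse_bent below 0.02 m/s and value of joint lid below 0.08 rad); the robot touches nothing.
It fails at once if a fuse is squeezed too hard: the forces of both fingers on it, added, exceed 100 N (50 N from each side) (contact force between any of fuse_a, fuse_b, fuse_bent and the fingers above 100 N).
It fails at once if a fuse is knocked or pressed against the case, the tray or another fuse with more than 150 N (contact force between any of fuse_a, fuse_b, fuse_bent and case above 150 N or contact force between any of fuse_a, fuse_b, fuse_bent and tray above 150 N or contact force between fuse_a and fuse_b above 150 N or contact force between any of fuse_a, fuse_b and fuse_bent above 150 N).
It fails at once if a fuse is dropped: out of the fingers it moves faster than 0.55 m/s (a fall of some 15 mm) ((linear speed of fuse_a above 0.55 m/s and contact force between fuse_a and the fingers below 0.5 N) or (linear speed of fuse_b above 0.55 m/s and contact force between fuse_b and the fingers below 0.5 N) or (linear speed of fuse_bent above 0.55 m/s and contact force between fuse_bent and the fingers below 0.5 N)).
It fails at once if a bystander is moved by more than 30 mm (distance of any of contactor, connector, busbar, driver_teal, driver_yellow, cleaner, screw_cup from where it was at the start of the episode above 0.03 m).
It also fails if it takes over 67 s, if anything falls off the work surface, if the arm or the gripper's body presses on something with over 40 N, if the wrist force passes 120 N, or if a joint passes its speed limit or range.

## Robot

A 7-joint arm with a two-finger parallel gripper is mounted at the origin on the work surface. World frame = base frame: x ahead of the robot, y to its left, z up, the work surface at z = 0. Lengths are in m, angles in rad, forces in N, time in s.
With the tool pointing down it reaches from about 0.4 to 0.85 m from the base axis. Payload 10.4 kg.
Tool frame: the origin (TCP) lies at the very end of the fingers, on their centre line; the grasp point (between the pads) lies 19 mm behind it; z points along the fingers, x is the direction in which the jaws open and shut, and the axes are right-handed (so a half turn about z gives the same grasp; the last joint's range is limited). The gripper opens to 87 mm and grips with 3 to 60 N. Pads are 19 mm wide; open, the fingers measure 117 mm over their backs; the gripper's body (75 mm by 190 mm) begins 51 mm behind the grasp point.
Start: joints at [-1.149, 0.332, -0.065, 1.46, 0.022, 1.35, -0.088], TCP at [0.269, 0.564, 0.223] pointing down, gripper open.
Joint ranges: [-2.6, 2.6], [-0.5, 2.12], [-1.47, 1.34], [0.16, 2.42], [-1.27, 4.41], [0.06, 2.06], [-2.6, 2.6]. Speed limits (rad/s): [2.22, 2.22, 2.79, 2.79, 3.14, 3.14, 3.14].

## Interface

Orientations are given as a unit quaternion [x, y, z, w].
In Python, from bench import r gives the robot as it stands. The module is installed in compiled form; this text tells all that it offers.
- The arm moves only by the tool carry_out, never from a script. Its argument "commands" is a list that holds one entry, the list of rows, each a list of 7 numbers: the closure in counts, from 0 (fully open) to 255 (shut), then the shift along the tool's x, y, z in units of 25 mm (1.0 is 25 mm), then the turn, a rotation vector about the tool's x, y, z in units of 5 degrees (1.0 is 5 degrees). A call has 1 to 12 rows; each row is the pose to reach, as a shift and turn from the pose measured when the call began, along the tool's axes at that moment; what a row does not reach only later rows make up. A row lasts 1/8 s, in which the tool goes at most 62.5 mm and 10.7 degrees, less where a joint would pass 70% of its speed; a pose out of reach is approached as far as the arm can. A call with a gripper value outside its range is refused whole. The fingers move at their own pace and stop on an object; "grip_force" is the grip in N (left out, the last holds). Time passes only in rows, so rows that repeat a pose let the fingers close. It gives the time, the measured TCP pose, the force and the opening at its end, in the units of the state.
- r.read_state(): the state, without advancing time (a new reading comes with each control period).
- r.camera(name): name is "scene" or "top" or "wrist"; returns the picture (384x512x3 uint8, blue, green, red); there is no depth.
- r.camera_info(name): a dict with "fx", "fy", "cx", "cy" (pixels), "origin" and "rotation" of the camera in the world. Camera axes: x right, y down, z forward; pixel columns grow to the right and rows downward; lengths in m; the calibration is good to about 2 mm. The wrist camera is an equidistant fisheye: a pixel r from the principal point sees the ray r / f radians off the axis. A picture is of the moment at which its call begins: read the wrist's pose just before it. camera_info takes no time and is no camera call; for the wrist camera it gives the pose at the moment of the call.
- r.close_job(): hands the job in, once; it reports no verdict.
The state is a dict: "time": time; "joint_positions": joint angles; "joint_vel": joint speeds; "joint_torque": joint torques, N m; "ee_pos": TCP position; "eef_rot": TCP orientation; "ft_force": force on the tool from outside, world axes, zero at the start; "torque": the same for the moment, N m; "width": finger opening in m.
Only numpy, scipy, OpenCV 4.12 (cv2) and the standard library are available. Lean on these libraries where they do the work, as an engineer would, in place of code of your own. Each camera call takes 0.05 s, during which the arm holds its last target.

## Working session

There is one attempt and no reset: what is moved stays moved. The work goes in short steps, Python scripts to look and compute and a tool call to move; the robot and the scene stay as the last step left them, time stands still between calls to the robot, and variables do not carry over. Pictures are saved under pics/ and viewed, and the job is handed in when it is done.

Besides the shell and the picture viewer there is one more tool, called as name(argument=value, ...), one argument or row to a line, values as JSON. carry_out: Moves the arm, as the interface text tells. Its arguments: {"type":"object","properties":{"commands":{"type":"array"},"grip_force":{"type":"number"}},"required":["commands"]}

```bash
mkdir -p pics; python3 - <<'E'
from bench import r
import cv2,numpy as np
s=r.read_state();print(s)
for n in("scene","top","wrist"):
    i=r.camera_info(n);print(n,i)
    cv2.imwrite(f"pics/{n}0.png",r.camera(n))
E
```

```text
{'time': 0.0, 'joint_positions': array([-1.1486103 ,  0.33285983, -0.06473332,  1.46096657,  0.02163861,
        1.34989603, -0.08852222]), 'joint_vel': array([-2.28666556e-03, -1.13603644e-04, -1.01711224e-03,  2.63697768e-04,
        7.15879942e-06,  6.10690849e-04, -9.70231995e-04]), 'joint_torque': array([ 3.96931464e-04, -6.23264194e+01,  2.50514917e-02, -3.89900780e+01,
       -6.12497795e-02,  3.96631029e-02,  1.57607528e-04]), 'ee_pos': array([0.26874416, 0.56383026, 0.2217495 ]), 'eef_rot': array([ 8.45644293e-01,  5.33746397e-01, -5.79255087e-04,  4.21441832e-04]), 'ft_force': array([0.1377185 , 0.52005744, 0.06585844]), 'torque': array([-0.00082378, -0.02489972, -0.02219141]), 'width': 0.08692242183344864}
scene {'fx': 364.08047443155715, 'fy': 364.08047443155715, 'cx': 250.0734971490421, 'cy': 189.26765682511186, 'origin': array([1.0816098 , 0.07191631, 0.95235631]), 'rotation': array([ 0.55980369,  0.77856718, -0.2254046 , -0.1721794 ])}
top {'fx': 464.0538503565996, 'fy': 464.0538503565996, 'cx': 258.68977890503567, 'cy': 187.16353387176662, 'origin': array([ 0.42538723, -0.10358217,  1.25266265]), 'rotation': array([-0.70525168,  0.70658046, -0.04298151,  0.03894492])}
wrist {'fx': 297.3186396354542, 'fy': 297.3186396354542, 'cx': 256.63361161504946, 'cy': 191.14703847810517, 'origin': array([0.20960116, 0.59287796, 0.38389058]), 'rotation': array([0.8390819 , 0.53024706, 0.06471426, 0.10291598])}
```

View pics/scene0.png

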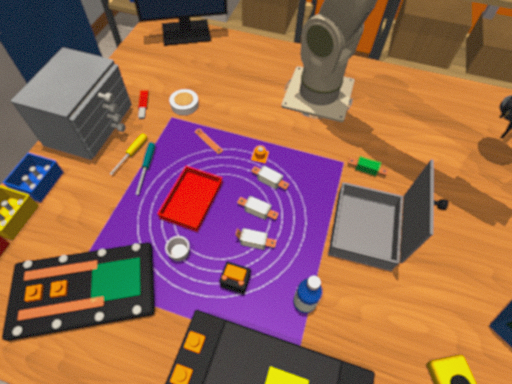

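View pics/top0.png

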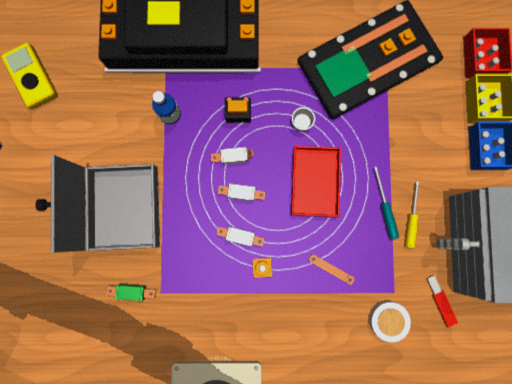

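View pics/wrist0.png

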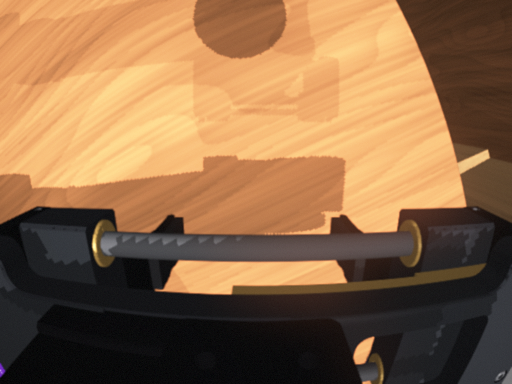

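The scene and top views show three white fuses, at top pixels (234,156), (241,192) and (240,237). The case is around (122,206) with its lid open to the left, and the tray is at (316,182). The green look-alike is at (131,293). I'll zoom in on the fuses to find the bent blade.

```bash
python3 - <<'E'
import cv2,numpy as np
t=cv2.imread("pics/top0.png");s=cv2.imread("pics/scene0.png")
a=cv2.resize(t[140:250,205:275],None,fx=5,fy=5,interpolation=cv2.INTER_CUBIC)
b=cv2.resize(s[155:255,230:300],None,fx=5.5,fy=5.5,interpolation=cv2.INTER_CUBIC)
h=550
print(a.shape,b.shape)
cv2.imwrite("pics/z0.png",np.hstack([a,b])[:600,:800])
E
```

```text
(550, 350, 3) (550, 385, 3)
```

View pics/z0.png

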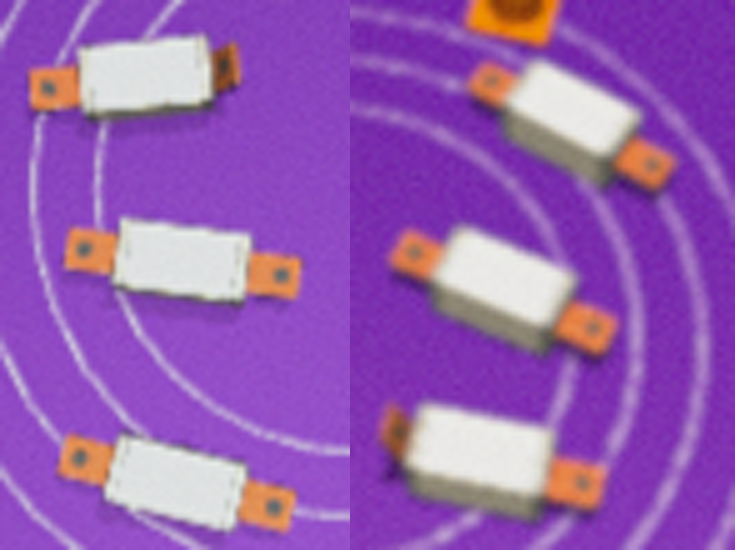

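```bash
cat > h.py <<'E'
import cv2,numpy as np
from scipy.spatial.transform import Rotation as R
def rays(px,info):
    px=np.atleast_2d(px).astype(float)
    d=np.c_[(px[:,0]-info['cx'])/info['fx'],(px[:,1]-info['cy'])/info['fy'],np.ones(len(px))]
    return R.from_quat(info['rotation']).apply(d)
def plane(px,info,z):
    d=rays(px,info);o=info['origin'];return o+d*((z-o[2])/d[:,2])[:,None]
def fray(px,info):
    px=np.atleast_2d(px).astype(float);u=(px-[info['cx'],info['cy']])/info['fx']
    th=np.linalg.norm(u,axis=1);k=np.where(th>1e-9,np.sin(th)/np.maximum(th,1e-9),1)
    return R.from_quat(info['rotation']).apply(np.c_[u*k[:,None],np.cos(th)])
def fplane(px,info,z):
    d=fray(px,info);o=info['origin'];return o+d*((z-o[2])/d[:,2])[:,None]
def proj(P,info):
    p=R.from_quat(info['rotation']).inv().apply(np.atleast_2d(P)-info['origin'])
    return p[:,:2]/p[:,2:]*info['fx']+[info['cx'],info['cy']]
E
cat > m.py <<'E'
from bench import r
from h import *
I={n:r.camera_info(n) for n in("top","scene")}
def rect(mask,info,z,name,mina=60):
    cs,_=cv2.findContours(mask.astype(np.uint8),cv2.RETR_EXTERNAL,cv2.CHAIN_APPROX_NONE)
    for c in cs:
        if cv2.contourArea(c)<mina: continue
        P=plane(c[:,0,:],info,z)[:,:2]
        (x,y),(w,h),a=cv2.minAreaRect((P*1000).astype(np.float32))
        if h>w:w,h,a=h,w,a+90
        a=(a+90)%180-90
        print(name,"px",c[:,0].mean(0).round(1),"c",round(x),round(y),"size",round(w),round(h),"ang",round(a,1))
for n in("top","scene"):
    im=cv2.imread(f"pics/{n}0.png");hsv=cv2.cvtColor(im,cv2.COLOR_BGR2HSV).astype(int)
    H,S,V=hsv[...,0],hsv[...,1],hsv[...,2]
    x0=np.zeros_like(H,bool)
    if n=="top":x0[140:255,200:280]=1
    else:x0[160:255,225:300]=1
    rect((S<60)&(V>185)&x0,I[n],.036,n+" white")
    rect((H>4)&(H<14)&(S>130)&(V>120)&x0,I[n],.02,n+" blade",8)
    rect((((H<5)|(H>174))&(S>150)&(V>80)),I[n],.034,n+" red",1000)
E
python3 m.py
python3 - <<'E'
import cv2
t=cv2.imread("pics/top0.png");s=cv2.imread("pics/scene0.png")
import numpy as np
a=cv2.resize(t[145:260,30:165],None,fx=5,fy=5,interpolation=cv2.INTER_CUBIC)
b=cv2.resize(s[150:280,320:450],None,fx=4.5,fy=4.5,interpolation=cv2.INTER_CUBIC)
cv2.imwrite("pics/c1.png",a);cv2.imwrite("pics/c2.png",b)
E
```

```text
top white px [239.5 236.3] c 438 -61 size 69 40 ang 75.8
top white px [241.  191.3] c 556 -64 size 69 36 ang 82.3
top white px [233.4 154.2] c 656 -43 size 69 37 ang -84.8
top blade px [257.8 240.6] c 427 -108 size 24 19 ang 75.9
top blade px [222.1 231.7] c 451 -14 size 24 18 ang 74.0
top blade px [259.4 194.6] c 549 -113 size 24 19 ang 89.9
top blade px [222.8 189.5] c 562 -15 size 24 19 ang 80.4
top blade px [215.6 157.4] c 650 5 size 24 19 ang -89.6
top red px [315.8 181.1] c 584 -263 size 184 125 ang -2.7
top red px [491.4  49.8] c 946 -751 size 126 104 ang 0.0
scene white px [253.5 236.2] c 657 -44 size 69 38 ang -84.4
scene white px [257.4 204.9] c 557 -64 size 68 38 ang 82.4
scene white px [269.8 174. ] c 441 -61 size 67 38 ang 76.6
scene blade px [269.9 242.6] c 653 5 size 23 20 ang -81.6
scene blade px [272.  214.3] c 565 -15 size 25 19 ang 83.5
scene blade px [241.6 201.1] c 552 -114 size 19 18 ang -4.4
scene blade px [282.5 184.3] c 453 -14 size 26 21 ang 77.2
scene blade px [255.4 170.1] c 429 -111 size 19 17 ang -20.9
scene red px [190.5 198.3] c 593 -259 size 191 128 ang -2.5
```

View pics/c1.png

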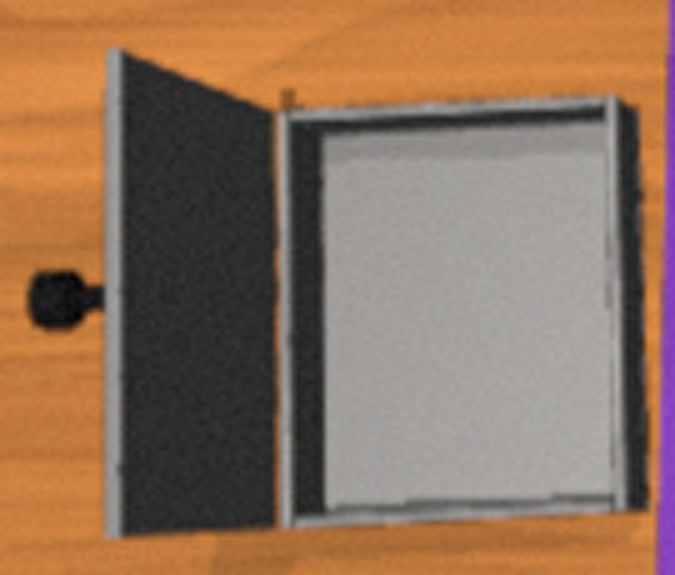

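View pics/c2.png

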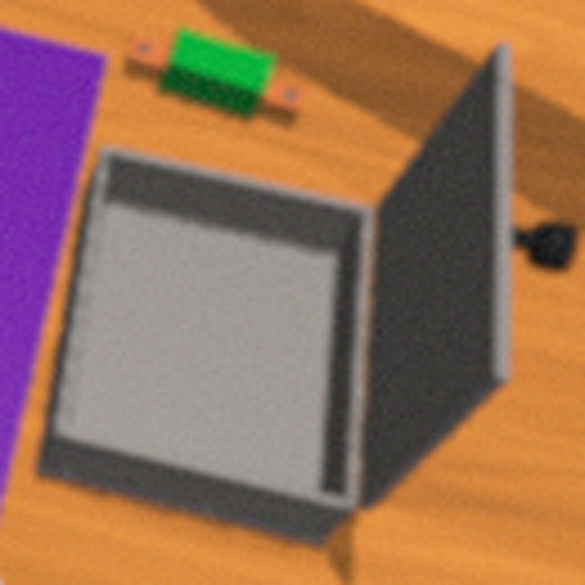

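```bash
python3 - <<'E'
from bench import r
from h import *
T=r.camera_info("top");S=r.camera_info("scene")
f=lambda L,o,k:np.array(L)/k+o
t=f([[280,108],[285,527],[628,510],[618,97]],[30,145],5)
s=f([[372,210],[357,508],[45,475],[103,152]],[320,150],4.5)
P=plane(t,T,.06);Q=plane(s,S,.06)
print(P.round(3));print(Q.round(3),"\n",P.mean(0),Q.mean(0))
for X in(P,Q):
    print([round(np.linalg.norm(X[i]-X[(i+1)%4]),3) for i in range(4)], [np.degrees(np.arctan2(*(X[i]-X[j])[[1,0]])).round(1) for i,j in((0,3),(1,2),(0,1),(3,2))])
def tri(a,b):
    d1=rays(a,T)[0];d2=rays(b,S)[0];A=np.c_[d1,-d2];k=np.linalg.lstsq(A,S['origin']-T['origin'],rcond=None)[0]
    p=T['origin']+d1*k[0];q=S['origin']+d2*k[1];return (p+q)/2,np.linalg.norm(p-q)
# lid free edge corners (outer-left in top / top in scene)
print(tri(f([107,48],[30,145],5),f([497,383],[320,150],4.5)))
print(tri(f([107,537],[30,145],5),f([497,45],[320,150],4.5)))
print("knob",tri(f([40,300],[30,145],5),f([565,245],[320,150],4.5)))
# tray inner floor etc
E
```

```text
[[0.619 0.338 0.06 ]
 [0.403 0.326 0.06 ]
 [0.411 0.152 0.06 ]
 [0.624 0.162 0.06 ]]
[[0.409 0.331 0.06 ]
 [0.619 0.343 0.06 ]
 [0.657 0.167 0.06 ]
 [0.421 0.158 0.06 ]] 
 [0.51434165 0.24461866 0.06      ] [0.52637288 0.24971026 0.06      ]
[np.float64(0.216), np.float64(0.174), np.float64(0.213), np.float64(0.175)] [np.float64(91.8), np.float64(92.7), np.float64(3.0), np.float64(2.7)]
[np.float64(0.21), np.float64(0.18), np.float64(0.236), np.float64(0.174)] [np.float64(93.9), np.float64(102.2), np.float64(-176.9), np.float64(-177.8)]
(array([0.61842226, 0.35155479, 0.22951755]), np.float64(0.00269470373301191))
(array([0.40230081, 0.34007913, 0.23008805]), np.float64(0.0037289793767713436))
knob (array([0.5075965 , 0.38891161, 0.20534206]), np.float64(0.0011504218974808477))
```

```bash
cat > go.py <<'E'
# usage: python3 go.py x,y,z,phi_deg ... -> tool-frame units from present pose
import sys
from bench import r
from h import *
s=r.read_state();q=R.from_quat(s['eef_rot']);tx=q.as_matrix()[:,0]
print("t",round(s['time'],2),"pos",s['ee_pos'].round(4),"phi",round(np.degrees(np.arctan2(tx[1],tx[0])),1),"F",s['ft_force'].round(1),"w",round(s['width'],4),"q",s['joint_positions'].round(2))
for a in sys.argv[1:]:
    x,y,z,p=map(float,a.split(','))
    p=np.radians(p);g=R.from_matrix(np.c_[[np.cos(p),np.sin(p),0],[np.sin(p),-np.cos(p),0],[0,0,-1]])
    print(a,(q.inv().apply(np.array([x,y,z])-s['ee_pos'])/.025).round(2),((q.inv()*g).as_rotvec()/np.radians(5)).round(2))
E
python3 go.py .38,.35,.33,30 .439,-.061,.15,-14
python3 - <<'E'
from bench import r
from h import *
T=r.camera_info("top")
print(plane([[165,104],[237,103],[237,112],[303,119],[262,267],[330,269]],T,.05).round(3))
E
```

```text
t 0.15 pos [0.2688 0.5639 0.2219] phi 64.5 F [ 0.8  0.6 -0.3] w 0.0869 q [-1.15  0.33 -0.06  1.46  0.02  1.35 -0.09]
.38,.35,.33,30 [-5.82  7.7  -4.32] [0.   0.01 6.9 ]
.439,-.061,.15,-14 [-19.63  16.9    2.9 ] [1.00e-02 1.00e-02 1.57e+01]
[[ 0.789  0.138  0.05 ]
 [ 0.791 -0.053  0.05 ]
 [ 0.767 -0.053  0.05 ]
 [ 0.748 -0.229  0.05 ]
 [ 0.36  -0.119  0.05 ]
 [ 0.354 -0.293  0.05 ]]
```

carry_out(
  commands=[
    [[0,-0.5,0.5,-2.4,0,0,1],[0,-2,2.5,-4.4,0,0,3],[0,-4,4.7,-4.4,0,0,5],[0,-5.8,6.6,-4.4,0,0,7],[0,-7.8,8,-4.2,0,0,9],[0,-9.8,9.6,-3.8,0,0,11],[0,-12,11,-3,0,0,13],[0,-14,12.6,-2,0,0,15],[0,-16,14.2,-1,0,0,15.7],[0,-18,15.7,0.5,0,0,15.7],[0,-19.63,16.9,2,0,0,15.7],[0,-19.63,16.9,2.9,0,0,15.7]],
  ],
  grip_force=25,
)

```text
time: 1.65
ee_pos: [0.4385, -0.0572, 0.1561]
eef_rot: [0.992, -0.122, 0.001, -0.0]
ft_force: [1.4, 0.5, -0.8]
width: 0.0866
```

```bash
python3 go.py .439,-.061,.012,-14; python3 - <<'E'
from bench import r
import cv2
cv2.imwrite("pics/w1.png",r.camera("wrist"))
E
```

```text
t 1.65 pos [ 0.4385 -0.0572  0.1561] phi -14.0 F [ 1.4  0.5 -0.8] w 0.0866 q [-0.6  -0.06  0.61  2.04  0.04  1.15 -0.25]
.439,-.061,.012,-14 [0.04 0.14 5.76] [-0.   -0.03 -0.01]
```

View pics/w1.png

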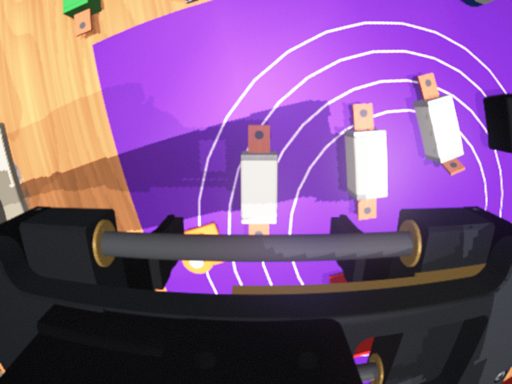

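The wrist view shows fuse_a centred between the jaws and vertical in the image, around (259,188). I'll check that with the fisheye rays.

```bash
python3 - <<'E'
from bench import r
from h import *
I=r.camera_info("wrist")
im=cv2.imread("pics/w1.png");h=cv2.cvtColor(im,cv2.COLOR_BGR2HSV)
m=((h[...,1]<50)&(h[...,2]>150)).astype(np.uint8);m[220:]=0;m[:,:230]=0;m[:85]=0
n,l,st,c=cv2.connectedComponentsWithStats(m)
for i in range(1,n):
    if st[i,4]>600:
        cn=cv2.findContours((l==i).astype(np.uint8),cv2.RETR_EXTERNAL,cv2.CHAIN_APPROX_NONE)[0][0][:,0]
        P=fplane(cn,I,.036)[:,:2]*1000;print(c[i].round(),cv2.minAreaRect(P.astype(np.float32)))
E
python3 go.py .439,-.061,.012,-14
```

```text
[265. 179.] ((478.12371826171875, -26.091720581054688), (180.40650939941406, 63.415374755859375), 41.56724166870117)
[441. 128.] ((656.934814453125, -56.240577697753906), (75.69235229492188, 192.93687438964844), 47.31670379638672)
[367. 164.] ((546.1521606445312, -66.30197143554688), (69.70529174804688, 43.9849739074707), 82.01771545410156)
t 1.7 pos [ 0.4355 -0.0622  0.1507] phi -14.3 F [-5.8 -4.3 -5.5] w 0.0872 q [-0.59 -0.06  0.62  2.04  0.04  1.15 -0.24]
.439,-.061,.012,-14 [ 0.14 -0.11  5.55] [ 0.05  0.04 -0.06]
```

carry_out(
  commands=[
    [[0,0.14,-0.1,1.5,0,0,0],[0,0.14,-0.1,3,0,0,0],[0,0.14,-0.1,4.4,0,0,0],[0,0.14,-0.1,5.2,0,0,0],[0,0.14,-0.1,5.55,0,0,0],[0,0.14,-0.1,5.55,0,0,0],[110,0.14,-0.1,5.55,0,0,0],[255,0.14,-0.1,5.55,0,0,0],[255,0.14,-0.1,5.55,0,0,0],[255,0.14,-0.1,5.55,0,0,0],[255,0.14,-0.1,5.55,0,0,0],[255,0.14,-0.1,5.55,0,0,0]],
  ],
  grip_force=25,
)

```text
time: 3.2
ee_pos: [0.439, -0.0611, 0.0119]
eef_rot: [0.992, -0.124, -0.002, 0.002]
ft_force: [-0.7, 0.4, 0.6]
width: 0.0359
```

```bash
python3 go.py .439,-.061,.16,-14 .558,.228,.16,2.7 .558,.228,.025,2.7
```

```text
t 3.2 pos [ 0.439  -0.0611  0.0119] phi -14.3 F [-0.7  0.4  0.6] w 0.0359 q [-0.55  0.21  0.63  2.16 -0.16  0.82 -0.07]
.439,-.061,.16,-14 [-0.02  0.02 -5.92] [ 0.05  0.04 -0.06]
.558,.228,.16,2.7 [  1.74 -12.36  -5.98] [ 0.04  0.05 -3.4 ]
.558,.228,.025,2.7 [  1.76 -12.38  -0.58] [ 0.04  0.05 -3.4 ]
```

carry_out(
  commands=[
    [[255,0,0,-0.6,0,0,0],[255,0,0,-2,0,0,0],[255,0.1,-0.6,-3.6,0,0,0],[255,0.3,-1.8,-4.8,0,0,-0.4],[255,0.5,-3.3,-5.4,0,0,-0.8],[255,0.75,-5,-5.6,0,0,-1.3],[255,1,-6.7,-5.6,0,0,-1.8],[255,1.25,-8.4,-5.6,0,0,-2.3],[255,1.5,-10,-5.6,0,0,-2.8],[255,1.7,-11.4,-5.6,0,0,-3.2],[255,1.85,-12.3,-5.4,0,0,-3.4],[255,1.87,-12.5,-5,0,0,-3.4]],
  ],
)

```text
time: 4.7
ee_pos: [0.5621, 0.2319, 0.1357]
eef_rot: [1.0, 0.024, -0.002, 0.002]
ft_force: [-0.4, -1.4, -3.3]
width: 0.0359
```

```bash
python3 - <<'E'
from bench import r
import cv2
for n in("wrist","top"):cv2.imwrite(f"pics/{n}2.png",r.camera(n))
E
python3 go.py .562,.231,.045,2.7 .562,.231,.0195,2.7
```

```text
t 4.8 pos [0.561  0.2299 0.1342] phi 2.7 F [-0.5 -0.1 -2.1] w 0.0356 q [-0.82  0.38  0.44  1.64 -0.17  1.17 -0.29]
.562,.231,.045,2.7 [ 0.07 -0.06  3.57] [ 0.06  0.08 -0.  ]
.562,.231,.0195,2.7 [ 0.07 -0.07  4.59] [ 0.06  0.08 -0.  ]
```

View pics/wrist2.png

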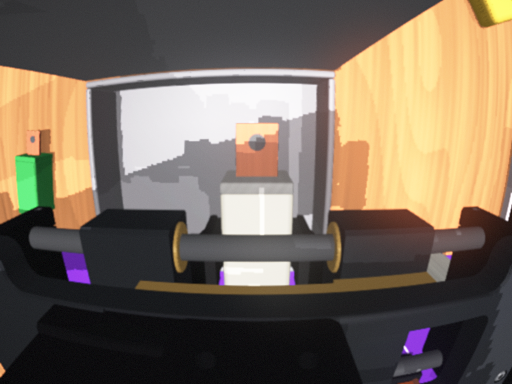

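View pics/top2.png

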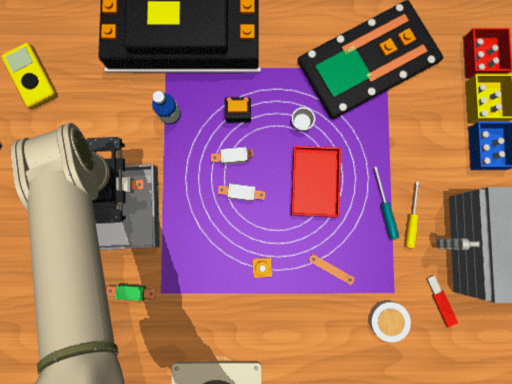

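```bash
python3 - <<'E'
from bench import r
from h import *
I=r.camera_info("wrist")
print(fplane([[88,84],[333,72],[95,205],[331,205],[320,83]],I,.06).round(3))
p=np.array([.5621,.2319,.1357-.012+.02]);print(fplane([[257,142]],I,.143).round(3))
E
```

```text
[[0.408 0.327 0.06 ]
 [0.616 0.338 0.06 ]
 [0.411 0.216 0.06 ]
 [0.624 0.228 0.06 ]
 [0.606 0.328 0.06 ]]
[[0.559 0.284 0.143]]
```

carry_out(
  commands=[
    [[255,0,-0.05,1,0,0,0],[255,0,-0.05,2.2,0,0,0],[255,0,-0.05,3.2,0,0,0],[255,0,-0.05,3.9,0,0,0],[255,0,-0.05,4.3,0,0,0],[255,0,-0.05,4.5,0,0,0],[255,0,-0.05,4.58,0,0,0],[255,0,-0.05,4.6,0,0,0]],
  ],
)

```text
time: 5.8
ee_pos: [0.5604, 0.2304, 0.0228]
eef_rot: [1.0, 0.023, -0.003, 0.002]
ft_force: [-17.2, -4.6, 36.5]
width: 0.0357
```

```bash
python3 go.py .562,.231,.0180,2.7
```

```text
t 5.8 pos [0.5604 0.2304 0.0228] phi 2.6 F [-17.2  -4.6  36.5] w 0.0357 q [-0.78  0.5   0.4   1.73 -0.23  0.97 -0.25]
.562,.231,.0180,2.7 [ 0.07 -0.02  0.19] [ 0.04  0.08 -0.01]
```

Contact came about 5 mm higher than expected: 36 N up and −17 N in x. I'll back off a little and look.

carry_out(
  commands=[
    [[255,0,0,-0.2,0,0,0],[255,0,0,-0.2,0,0,0]],
  ],
)

```text
time: 6.05
ee_pos: [0.561, 0.2304, 0.0287]
eef_rot: [1.0, 0.023, -0.003, 0.001]
ft_force: [0.1, 0.4, -2.2]
width: 0.0359
```

```bash
python3 - <<'E'
from bench import r
import cv2
for n in("wrist","scene"):cv2.imwrite(f"pics/{n}3.png",r.camera(n))
s=cv2.imread("pics/scene3.png")
cv2.imwrite("pics/scene3z.png",cv2.resize(s[130:290,300:470],None,fx=3.7,fy=3.7,interpolation=cv2.INTER_CUBIC))
E
python3 go.py .562,.231,.0180,2.7
```

```text
t 6.15 pos [0.5607 0.2302 0.0279] phi 2.6 F [0.4 0.  1.2] w 0.0361 q [-0.79  0.5   0.4   1.72 -0.23  0.98 -0.25]
.562,.231,.0180,2.7 [ 0.05 -0.03  0.4 ] [ 0.04  0.07 -0.01]
```

View pics/wrist3.png

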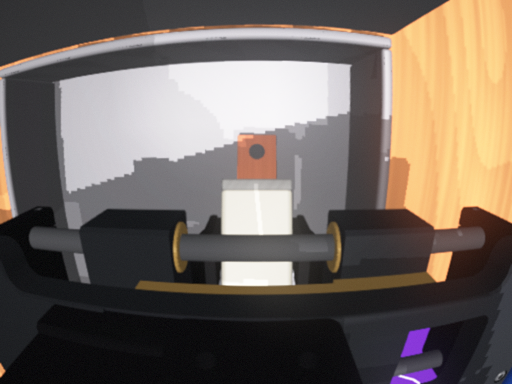

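View pics/scene3z.png

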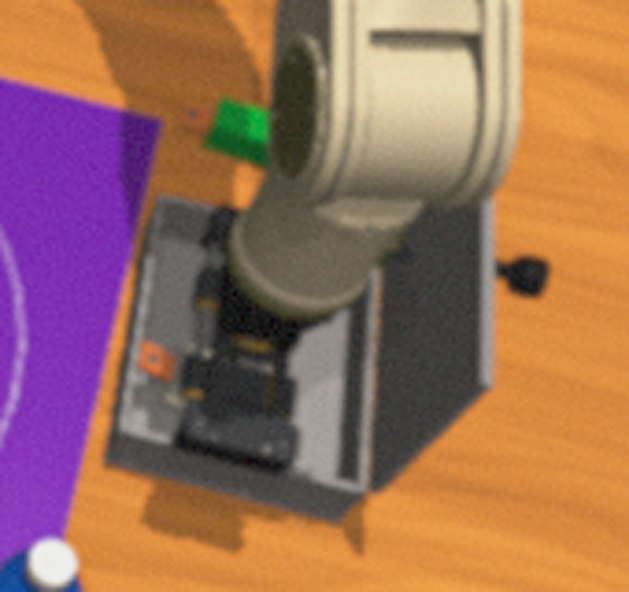

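```bash
python3 - <<'E'
from bench import r
import cv2,numpy as np
t=r.camera("top");s=cv2.imread("pics/scene3.png")
cv2.imwrite("pics/top4.png",t)
a=cv2.resize(t[150:260,80:165],None,fx=5,fy=5,interpolation=cv2.INTER_CUBIC)
b=cv2.resize(s[190:260,325:395],None,fx=5,fy=5,interpolation=cv2.INTER_CUBIC)
b=np.vstack([b,np.zeros((200,350,3),np.uint8)])
cv2.imwrite("pics/z4.png",np.hstack([a[:550],b[:550]]))
from h import *
W=cv2.imread("pics/wrist3.png");W2=cv2.imread("pics/wrist2.png")
cv2.imwrite("pics/z5.png",np.hstack([cv2.resize(w[110:220,200:320],None,fx=3.2,fy=3.2,interpolation=cv2.INTER_CUBIC) for w in (W2,W)]))
E
```

```text
(no output)
```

View pics/z4.png

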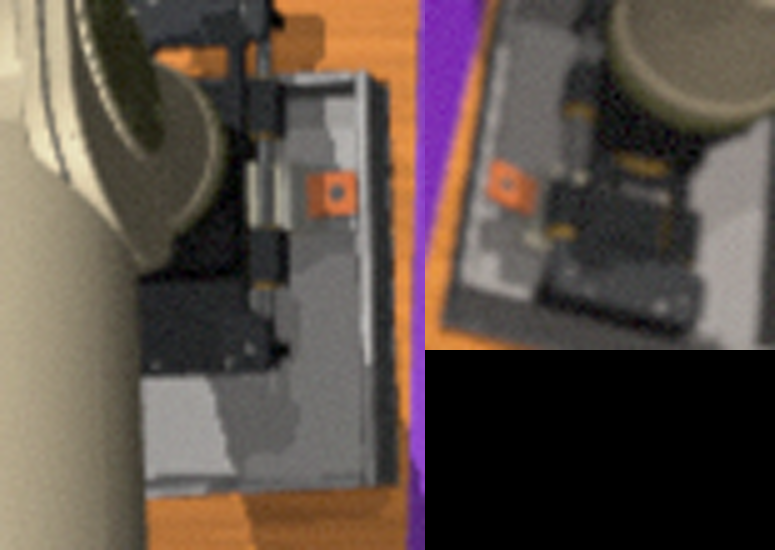

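View pics/z5.png

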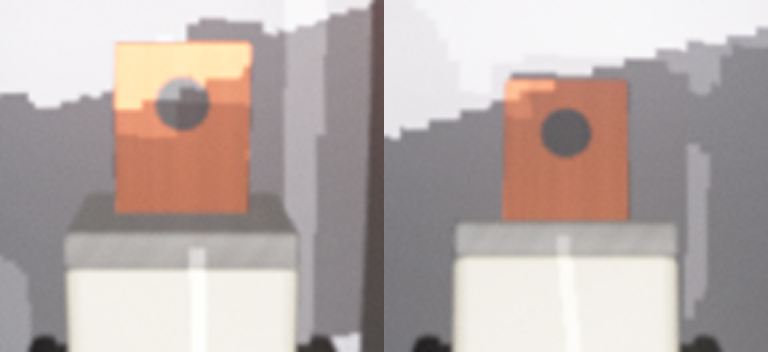

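```bash
python3 - <<'E'
from bench import r
from h import *
I=dict(r.camera_info("wrist"));s=r.read_state()
Rt=R.from_quat(s['eef_rot'])
def pair(a,b,o,w):
    p=np.array([a,b],float)/3.2+o
    d=fray(p,I); 
    k=w/np.linalg.norm(d[0]-d[1]); P=I['origin']+k*(d[0]+d[1])/2   # approx equal range
    return Rt.inv().apply(P-s['ee_pos'])*1000
for nm,x0,E,T,B in(("w2",0,((64,235),(297,235)),((114,43),(252,43)),((117,212),(249,212))),("w3",384,((454,222),(677,222)),((503,79),(629,79)),((503,219),(629,219)))):
    o=np.array([200-x0/3.2,110])
    e=pair(*E,o,.036);t=pair(*T,o,.022);b=pair(*B,o,.022)
    print(nm,"edge",e.round(1),"tip",t.round(1),"root",b.round(1))
    v=t-e;print("pitch nose-up deg",np.degrees(np.arctan2(-v[2],-v[1])+np.arctan2(16,28)).round(1))
E
```

```text
w2 edge [ -0.2 -34.6 -19.2] tip [  0.2 -63.8  -9.3] root [  0.2 -35.7  -6.6]
pitch nose-up deg 11.1
w3 edge [ -0.  -35.2 -12.2] tip [  0.  -57.3   4.6] root [  0.1 -33.1   0.6]
pitch nose-up deg -7.7
```

```bash
python3 - <<'E'
from bench import r
from h import *
T=r.camera_info("top");S=r.camera_info("scene")
def tri(a,b):
    d1=rays(a,T)[0];d2=rays(b,S)[0];A=np.c_[d1,-d2];k=np.linalg.lstsq(A,S['origin']-T['origin'],rcond=None)[0]
    p=T['origin']+d1*k[0];q=S['origin']+d2*k[1];return ((p+q)/2).round(4),np.linalg.norm(p-q).round(4)
print("hole",tri([147.4,188.4],[341.6,226.8]))
I=r.camera_info("wrist");print("w3 hole", fplane([[200+(566-384)/3.2,110+132/3.2]],I,.03).round(4))
print("case wall inner at z .06 near x=.56", plane([[80+358/5,150+192/5]],T,.06), "rim outer",plane([[80+373/5,150+192/5]],T,.06))
E
```

```text
hole (array([0.5617, 0.1794, 0.0563]), np.float64(0.0031))
w3 hole [[0.5586 0.2788 0.03  ]]
case wall inner at z .06 near x=.56 [[0.5614808 0.1661054 0.06     ]] rim outer [[0.56146864 0.15836501 0.06      ]]
```

The hole in the −y blade triangulates to z≈0.056 m, where about 0.036 is expected. So that blade tip caught the near wall (inner face y≈0.166) on the way down, and the fuse is now pitched nose-down in the grip. I'll lift slightly, move away from that wall, and press it level against the floor gently.

carry_out(
  commands=[
    [[255,0,-0.15,-0.3,0,0,0],[255,0,-0.3,-0.4,0,0,0],[255,0,-0.4,-0.4,0,0,0],[255,0,-0.4,-0.2,0,0,0],[255,0,-0.4,0,0,0,0],[255,0,-0.4,0.1,0,0,0],[255,0,-0.4,0.18,0,0,0]],
  ],
)

```text
time: 7.08
ee_pos: [0.5602, 0.2399, 0.0231]
eef_rot: [1.0, 0.023, -0.003, 0.002]
ft_force: [-3.3, -2.8, 9.7]
width: 0.0359
```

```bash
python3 go.py .561,.24,.0185,2.7
```

```text
t 7.08 pos [0.5602 0.2399 0.0231] phi 2.6 F [-3.3 -2.8  9.7] w 0.0359 q [-0.8   0.51  0.4   1.72 -0.23  0.97 -0.26]
.561,.24,.0185,2.7 [ 0.03 -0.    0.18] [ 0.04  0.08 -0.01]
```

carry_out(
  commands=[
    [[255,0,0,0.08,0,0,0],[255,0,0,0.12,0,0,0],[255,0,0,0.16,0,0,0]],
  ],
)

```text
time: 7.45
ee_pos: [0.5607, 0.2385, 0.0205]
eef_rot: [1.0, 0.022, -0.003, 0.002]
ft_force: [-4.4, -7.0, 14.1]
width: 0.0362
```

```bash
python3 - <<'E'
from bench import r
import cv2,numpy as np
W=r.camera("wrist");cv2.imwrite("pics/wrist6.png",W);t=r.camera("top");s=r.camera("scene")
a=cv2.resize(t[150:260,80:165],None,fx=4,fy=4,interpolation=cv2.INTER_CUBIC)
b=cv2.resize(s[190:260,325:395],None,fx=5,fy=5,interpolation=cv2.INTER_CUBIC)[:350]
b=np.vstack([b,cv2.resize(W[110:220,200:320],(350,321))])[:440]
b=np.vstack([b,np.zeros((440-len(b),350,3),np.uint8)])
cv2.imwrite("pics/z6.png",np.hstack([a,b]));cv2.imwrite("pics/z6w.png",cv2.resize(W[110:220,200:320],None,fx=3.2,fy=3.2,interpolation=cv2.INTER_CUBIC))
E
python3 go.py .561,.24,.0185,2.7
```

```text
t 7.6 pos [0.5607 0.2384 0.0204] phi 2.6 F [-5.5 -7.6 11.8] w 0.036 q [-0.79  0.51  0.4   1.72 -0.23  0.97 -0.26]
.561,.24,.0185,2.7 [ 0.01 -0.06  0.08] [ 0.05  0.07 -0.03]
```

View pics/z6.png

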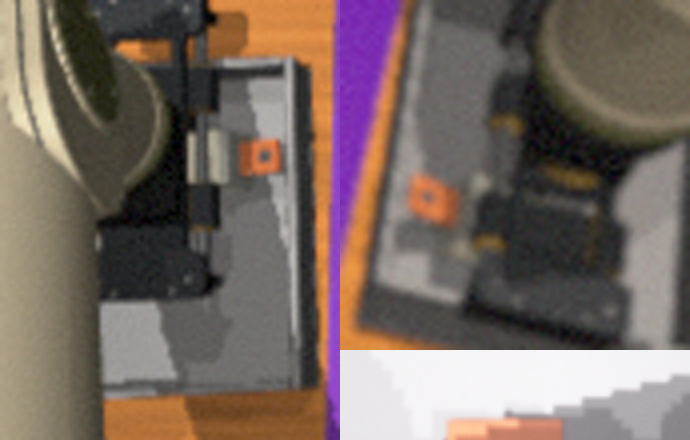

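View pics/z6w.png

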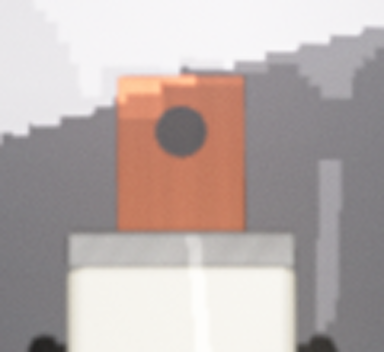

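```bash
cat >> h.py <<'E'
def tri(a,b,T,S):
    d1=rays(a,T)[0];d2=rays(b,S)[0];A=np.c_[d1,-d2];k=np.linalg.lstsq(A,S['origin']-T['origin'],rcond=None)[0]
    p=T['origin']+d1*k[0];q=S['origin']+d2*k[1];return ((p+q)/2).round(4),np.linalg.norm(p-q).round(4)
E
python3 - <<'E'
from bench import r
from h import *
T=r.camera_info("top");S=r.camera_info("scene")
print(tri([146.25,189],[343,229.4],T,S))
E
```

```text
(array([0.5615, 0.1857, 0.0441]), np.float64(0.004))
```

carry_out(
  commands=[
    [[255,0,0,0.1,0,0,0],[255,0,0,0.18,0,0,0],[255,0,0,0.24,0,0,0],[255,0,0,0.28,0,0,0]],
  ],
)

```text
time: 8.1
ee_pos: [0.562, 0.2368, 0.0149]
eef_rot: [1.0, 0.022, -0.002, 0.003]
ft_force: [-2.6, -7.2, 10.5]
width: 0.0357
```

```bash
python3 - <<'E'
from bench import r
import cv2,numpy as np
W=r.camera("wrist")
cv2.imwrite("pics/z7w.png",cv2.resize(W[110:220,200:320],None,fx=3.2,fy=3.2,interpolation=cv2.INTER_CUBIC))
E
python3 go.py .561,.24,.0185,2.7
```

```text
t 8.15 pos [0.562  0.2368 0.0148] phi 2.5 F [-2.9 -7.2 10.3] w 0.036 q [-0.79  0.52  0.4   1.72 -0.24  0.96 -0.26]
.561,.24,.0185,2.7 [-0.03 -0.13 -0.15] [ 0.06  0.05 -0.05]
```

View pics/z7w.png

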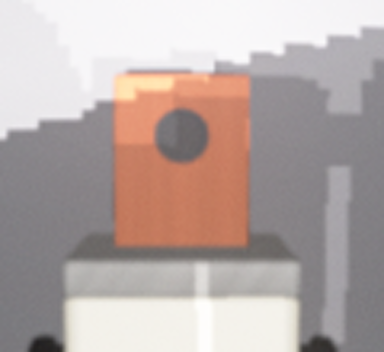

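carry_out(
  commands=[
    [[255,0,0,0.05,0,0,0],[140,0,0,0.05,0,0,0],[120,0,0,0.03,0,0,0],[100,0,0,0,0,0,0],[100,0,0,0,0,0,0],[100,0,0,-0.6,0,0,0],[100,0,0,-1.6,0,0,0],[100,0,0,-3,0,0,0],[100,0,0,-4.5,0,0,0],[100,0,0,-6,0,0,0]],
  ],
)

```text
time: 9.4
ee_pos: [0.5627, 0.2375, 0.1672]
eef_rot: [1.0, 0.021, -0.002, 0.003]
ft_force: [0.5, 0.1, -0.6]
width: 0.0525
```

```bash
python3 - <<'E'
from bench import r
import cv2,numpy as np
W=r.camera("wrist");cv2.imwrite("pics/wrist8.png",W)
E
python3 go.py .558,.1,.2,0 .556,-.064,.12,-7.6
```

```text
t 9.45 pos [0.5649 0.2383 0.1726] phi 2.4 F [2.2 1.4 5.1] w 0.0529 q [-0.83  0.35  0.45  1.59 -0.16  1.24 -0.31]
.558,.1,.2,0 [-0.51  5.52 -1.09] [ 0.02 -0.02  0.49]
.556,-.064,.12,-7.6 [-0.87 12.06  2.12] [ 0.02 -0.03  2.01]
```

View pics/wrist8.png

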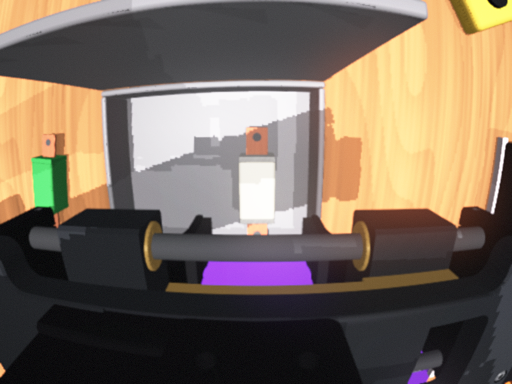

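Fuse_a lies flat on the case floor, with its body around (257,188). Next is fuse_b.

carry_out(
  commands=[
    [[0,-0.1,1.2,0,0,0,0.2],[0,-0.25,3.2,0,0,0,0.6],[0,-0.45,5.4,0,0,0,1],[0,-0.6,7.6,0.3,0,0,1.4],[0,-0.75,9.8,0.9,0,0,1.8],[0,-0.87,11.6,1.8,0,0,2],[0,-0.87,12.06,3,0,0,2],[0,-0.87,12.06,4.3,0,0,2],[0,-0.87,12.06,5.4,0,0,2],[0,-0.87,12.06,6.1,0,0,2],[0,-0.87,12.06,6.4,0,0,2],[0,-0.87,12.06,6.4,0,0,2]],
  ],
)

```text
time: 10.95
ee_pos: [0.5564, -0.0643, 0.0134]
eef_rot: [0.998, -0.066, 0.001, 0.001]
ft_force: [0.6, -0.6, -0.5]
width: 0.0873
```

```bash
python3 go.py .556,-.064,.012,-7.6
```

```text
t 10.95 pos [ 0.5564 -0.0643  0.0134] phi -7.6 F [ 0.6 -0.6 -0.5] w 0.0873 q [-0.43  0.45  0.56  1.87 -0.3   0.9   0.14]
.556,-.064,.012,-7.6 [-0.02 -0.01  0.05] [ 0.02 -0.03  0.  ]
```

carry_out(
  commands=[
    [[110,0,0,0.05,0,0,0],[255,0,0,0.05,0,0,0],[255,0,0,0.05,0,0,0],[255,0,0,0.05,0,0,0],[255,0,0,0.05,0,0,0],[255,0,0,0.05,0,0,0],[255,0,0,-0.4,0,0,0],[255,0,0,-1.4,0,0,0],[255,0,0,-2.8,0,0,0],[255,0,0,-4.2,0,0,0],[255,0,0,-5,0,0,0],[255,0,0,-5.2,0,0,0]],
  ],
  grip_force=28,
)

```text
time: 12.45
ee_pos: [0.5567, -0.0642, 0.145]
eef_rot: [0.998, -0.066, 0.002, 0.0]
ft_force: [-0.9, 0.6, -3.7]
width: 0.0354
```

```bash
python3 go.py .468,.243,.142,2.7
```

```text
t 12.45 pos [ 0.5567 -0.0642  0.145 ] phi -7.6 F [-0.9  0.6 -3.7] w 0.0354 q [-0.51  0.27  0.63  1.77 -0.17  1.15  0.05]
.468,.243,.142,2.7 [ -5.14 -11.71   0.09] [ 0.01 -0.05 -2.06]
```

carry_out(
  commands=[
    [[255,-0.3,-0.7,0,0,0,-0.1],[255,-0.9,-2.1,0,0,0,-0.4],[255,-1.6,-3.7,0,0,0,-0.7],[255,-2.3,-5.3,0,0,0,-1],[255,-3,-6.9,0,0,0,-1.3],[255,-3.7,-8.5,0,0,0,-1.6],[255,-4.4,-10,0,0,0,-1.9],[255,-4.9,-11.2,0,0,0,-2.06],[255,-5.14,-11.7,0,0,0,-2.06],[255,-5.14,-11.7,0.3,0,0,-2.06],[255,-5.14,-11.7,0.8,0,0,-2.06],[255,-5.14,-11.7,1,0,0,-2.06]],
  ],
)

```text
time: 13.95
ee_pos: [0.4679, 0.241, 0.1177]
eef_rot: [1.0, 0.023, 0.002, 0.001]
ft_force: [0.4, -0.1, -2.6]
width: 0.0362
```

```bash
python3 - <<'E'
from bench import r
import cv2,numpy as np
W=r.camera("wrist");cv2.imwrite("pics/wrist9.png",W)
E
python3 go.py .468,.243,.022,2.7 .468,.243,.019,2.7
```

```text
t 14.0 pos [0.4678 0.2411 0.1175] phi 2.6 F [-0.8  0.7 -3.5] w 0.0359 q [-0.92  0.21  0.4   1.87 -0.09  1.08 -0.44]
.468,.243,.022,2.7 [ 0.   -0.09  3.82] [ 0.03 -0.03 -0.02]
.468,.243,.019,2.7 [ 0.   -0.09  3.94] [ 0.03 -0.03 -0.02]
```

View pics/wrist9.png

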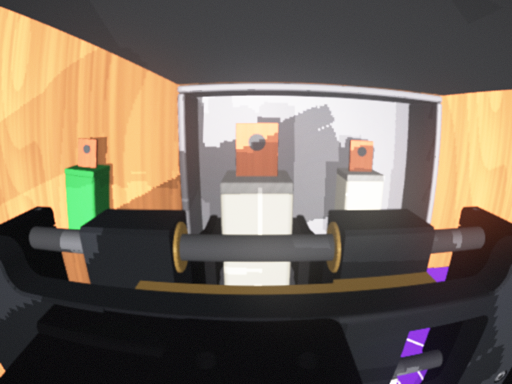

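carry_out(
  commands=[
    [[255,0.1,-0.09,0.8,0,0,0],[255,0.1,-0.09,1.8,0,0,0],[255,0.1,-0.09,2.7,0,0,0],[255,0.1,-0.09,3.3,0,0,0],[255,0.1,-0.09,3.6,0,0,0],[255,0.1,-0.09,3.75,0,0,0],[255,0.1,-0.09,3.85,0,0,0],[255,0.1,-0.09,3.9,0,0,0]],
  ],
)

```text
time: 15.0
ee_pos: [0.4707, 0.2435, 0.0204]
eef_rot: [1.0, 0.023, 0.002, 0.001]
ft_force: [-0.3, 1.0, -1.5]
width: 0.0356
```

```bash
python3 go.py .471,.243,.019,2.7
```

```text
t 15.0 pos [0.4707 0.2435 0.0204] phi 2.6 F [-0.3  1.  -1.5] w 0.0356 q [-0.89  0.35  0.38  1.94 -0.16  0.88 -0.39]
.471,.243,.019,2.7 [0.01 0.02 0.05] [ 0.03 -0.04 -0.02]
```

No contact yet, as expected. I'll lower the last 1–2 mm and read the force before opening.

carry_out(
  commands=[
    [[255,0,0,0.06,0,0,0],[255,0,0,0.1,0,0,0],[255,0,0,0.1,0,0,0]],
  ],
)

```text
time: 15.38
ee_pos: [0.4708, 0.2436, 0.0181]
eef_rot: [1.0, 0.023, 0.002, 0.001]
ft_force: [-0.7, -0.1, 1.5]
width: 0.0358
```

```bash
python3 go.py
```

```text
t 15.38 pos [0.4708 0.2436 0.0181] phi 2.6 F [-0.7 -0.1  1.5] w 0.0358 q [-0.89  0.35  0.38  1.94 -0.16  0.88 -0.39]
```

The force rose from −1.5 to +1.5 N in z, so the fuse is on the floor. Opening the fingers and rising.

carry_out(
  commands=[
    [[140,0,0,0,0,0,0],[120,0,0,0,0,0,0],[100,0,0,0,0,0,0],[100,0,0,0,0,0,0],[100,0,0,-0.6,0,0,0],[100,0,0,-1.6,0,0,0],[100,0,0,-3,0,0,0],[100,0,0,-4.6,0,0,0],[100,0,0,-6,0,0,0]],
  ],
)

```text
time: 16.5
ee_pos: [0.4705, 0.2438, 0.1708]
eef_rot: [1.0, 0.023, 0.002, 0.001]
ft_force: [0.9, 0.5, 0.6]
width: 0.0529
```

```bash
python3 - <<'E'
from bench import r
import cv2,numpy as np
W=r.camera("wrist");cv2.imwrite("pics/wrist10.png",W)
E
python3 go.py .56,.1,.17,3 .656,-.043,.15,5.2 .656,-.043,.014,5.2
```

```text
t 16.55 pos [0.4724 0.2447 0.1752] phi 2.6 F [2.1 1.1 4.2] w 0.053 q [-0.94  0.15  0.41  1.8  -0.06  1.19 -0.46]
.56,.1,.17,3 [3.24 5.94 0.23] [-0.02 -0.11 -0.09]
.656,-.043,.15,5.2 [ 6.81 11.83  1.05] [-0.02 -0.11 -0.53]
.656,-.043,.014,5.2 [ 6.76 11.84  6.49] [-0.02 -0.11 -0.53]
```

View pics/wrist10.png

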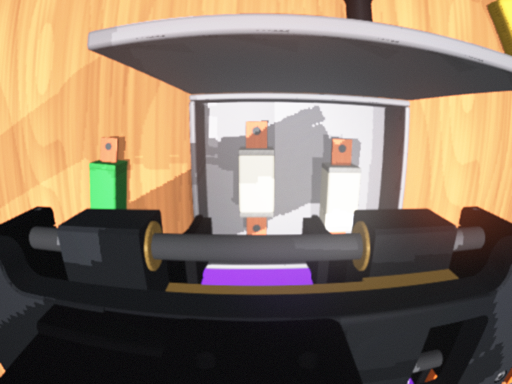

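carry_out(
  commands=[
    [[50,0.5,0.9,0,0,0,0],[50,1.5,2.6,0,0,0,-0.1],[50,2.7,4.7,0,0,0,-0.2],[50,3.9,6.8,0,0,0,-0.3],[50,5.1,8.9,0.3,0,0,-0.4],[50,6.2,10.8,0.7,0,0,-0.5],[50,6.8,11.8,1.5,0,0,-0.5],[50,6.8,11.83,2.5,0,0,-0.5],[50,6.8,11.83,3.2,0,0,-0.5],[50,6.8,11.83,3.5,0,0,-0.5],[50,6.8,11.83,3.5,0,0,-0.5]],
  ],
)

```text
time: 17.92
ee_pos: [0.6562, -0.0422, 0.089]
eef_rot: [0.999, 0.045, 0.005, -0.001]
ft_force: [0.7, 0.9, 0.7]
width: 0.0702
```

```bash
python3 - <<'E'
from bench import r
import cv2,numpy as np
W=r.camera("wrist");cv2.imwrite("pics/wrist11.png",W)
E
python3 go.py .656,-.043,.014,5.2
```

```text
t 17.98 pos [ 0.6566 -0.0424  0.0895] phi 5.1 F [ 0.3  0.3 -0.1] w 0.07 q [-0.41  0.54  0.55  1.55 -0.31  1.12  0.3 ]
.656,-.043,.014,5.2 [-0.06  0.03  3.02] [-0.02 -0.12 -0.02]
```

View pics/wrist11.png

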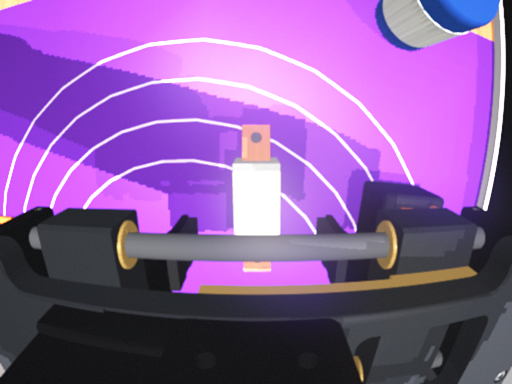

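```bash
python3 - <<'E'
from bench import r
from h import *
I=r.camera_info("wrist")
print(fplane([[367,183],[362,235]],I,.068).round(3),fplane([[256,158],[256,137]],I,.036).round(3))
E
```

```text
[[ 0.728 -0.01   0.068]
 [ 0.731 -0.047  0.068]] [[ 0.653 -0.005  0.036]
 [ 0.652  0.01   0.036]]
```

carry_out(
  commands=[
    [[50,-0.06,0.03,0.8,0,0,0],[50,-0.06,0.03,1.7,0,0,0],[50,-0.06,0.03,2.4,0,0,0],[50,-0.06,0.03,2.8,0,0,0],[50,-0.06,0.03,3,0,0,0],[50,-0.06,0.03,3,0,0,0],[130,-0.06,0.03,3,0,0,0],[255,-0.06,0.03,3,0,0,0],[255,-0.06,0.03,3,0,0,0],[255,-0.06,0.03,3,0,0,0],[255,-0.06,0.03,3,0,0,0]],
  ],
)

```text
time: 19.35
ee_pos: [0.6561, -0.0431, 0.0147]
eef_rot: [0.999, 0.045, 0.005, -0.001]
ft_force: [0.3, 0.2, 0.4]
width: 0.0358
```

```bash
python3 go.py .62,-.16,.12,-40 .584,-.263,.12,-92.7
```

```text
t 19.35 pos [ 0.6561 -0.0431  0.0147] phi 5.1 F [0.3 0.2 0.4] w 0.0358 q [-0.38  0.62  0.51  1.6  -0.35  1.    0.33]
.62,-.16,.12,-40 [-1.81  4.52 -4.24] [-0.07 -0.11  9.02]
.584,-.263,.12,-92.7 [-3.61  8.5  -4.27] [-0.12 -0.08 19.56]
```

carry_out(
  commands=[
    [[255,0,0,-0.4,0,0,0],[255,0,0,-1.5,0,0,0],[255,-0.2,0.3,-2.8,0,0,0.8],[255,-0.5,1,-3.8,0,0,2.5],[255,-0.9,2,-4.2,0,0,4.3],[255,-1.3,3,-4.3,0,0,6.2],[255,-1.7,4,-4.3,0,0,8.1],[255,-2.1,5,-4.3,0,0,10],[255,-2.5,6,-4.3,0,0,11.9],[255,-2.9,7,-4.3,0,0,13.8],[255,-3.3,7.8,-4.3,0,0,15.7],[255,-3.6,8.4,-4.3,0,0,17.4]],
  ],
)

```text
time: 20.85
ee_pos: [0.5833, -0.2615, 0.1212]
eef_rot: [0.753, -0.658, 0.003, -0.005]
ft_force: [-0.1, 0.5, -2.2]
width: 0.0359
```

```bash
python3 go.py .586,-.263,.09,-92.7 .586,-.263,.021,-92.7
```

```text
t 20.85 pos [ 0.5833 -0.2615  0.1212] phi -82.2 F [-0.1  0.5 -2.2] w 0.0359 q [-0.31  0.58  0.92  1.59 -0.5   1.21 -0.72]
.586,-.263,.09,-92.7 [ 0.08 -0.09  1.25] [-0.12  0.03  2.09]
.586,-.263,.021,-92.7 [ 0.08 -0.06  4.01] [-0.12  0.03  2.09]
```

carry_out(
  commands=[
    [[255,0.04,-0.04,0.2,0,0,1.2],[255,0.08,-0.08,0.6,0,0,2.1],[255,0.08,-0.08,1.2,-0.1,0,2.1],[255,0.08,-0.08,1.2,-0.1,0,2.1]],
  ],
)

```text
time: 21.35
ee_pos: [0.5853, -0.2623, 0.0899]
eef_rot: [-0.691, 0.723, 0.002, 0.001]
ft_force: [-0.1, -1.0, -1.8]
width: 0.0359
```

```bash
python3 - <<'E'
from bench import r
import cv2,numpy as np
W=r.camera("wrist");t=r.camera("top")
cv2.imwrite("pics/wrist12.png",np.vstack([cv2.resize(W,None,fx=.8,fy=.8),cv2.resize(t[120:240,230:400],None,fx=410/170,fy=410/170)[:,:410]]) if 0 else W)
cv2.imwrite("pics/top12.png",cv2.resize(t[120:240,230:400],None,fx=4,fy=4,interpolation=cv2.INTER_CUBIC))
E
python3 go.py .586,-.263,.021,-92.7
```

```text
t 21.45 pos [ 0.5858 -0.2631  0.0913] phi -92.7 F [-0.7  0.1 -2.8] w 0.0356 q [-0.31  0.64  0.94  1.6  -0.55  1.18 -0.87]
.586,-.263,.021,-92.7 [ 0.   -0.    2.81] [-0.02  0.03  0.01]
```

View pics/wrist12.png

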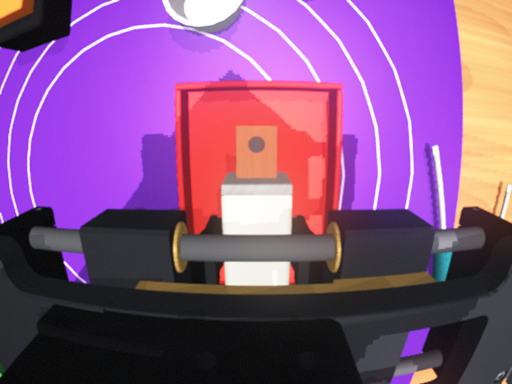

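View pics/top12.png

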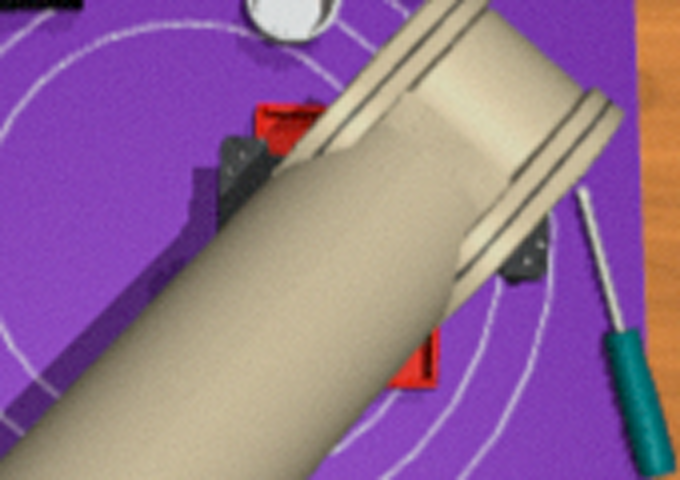

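carry_out(
  commands=[
    [[255,0,0,0.6,0,0,0],[255,0,0,1.4,0,0,0],[255,0,0,2.1,0,0,0],[255,0,0,2.5,0,0,0],[255,0,0,2.7,0,0,0],[255,0,0,2.78,0,0,0],[255,0,0,2.82,0,0,0],[255,0,0,2.82,0,0,0]],
  ],
)

```text
time: 22.45
ee_pos: [0.5862, -0.263, 0.0212]
eef_rot: [-0.69, 0.723, 0.0, 0.002]
ft_force: [0.2, -0.9, -2.8]
width: 0.0355
```

```bash
python3 go.py .586,-.263,.0195,-92.7
```

```text
t 22.45 pos [ 0.5862 -0.263   0.0212] phi -92.7 F [ 0.2 -0.9 -2.8] w 0.0355 q [-0.27  0.72  0.87  1.65 -0.62  1.07 -0.83]
.586,-.263,.0195,-92.7 [0.   0.01 0.07] [-0.02  0.03  0.01]
```

carry_out(
  commands=[
    [[255,0,0,0.05,0,0,0],[255,0,0,0.08,0,0,0],[255,0,0,0.08,0,0,0]],
  ],
)

```text
time: 22.82
ee_pos: [0.5864, -0.263, 0.0198]
eef_rot: [-0.691, 0.723, 0.0, 0.002]
ft_force: [-1.6, 1.3, 4.8]
width: 0.0357
```

```bash
python3 go.py
```

```text
t 22.82 pos [ 0.5864 -0.263   0.0198] phi -92.7 F [-1.6  1.3  4.8] w 0.0357 q [-0.27  0.72  0.87  1.65 -0.62  1.07 -0.83]
```

Touchdown: force in z went from −2.8 to +4.8 N. Releasing and rising.

carry_out(
  commands=[
    [[140,0,0,0,0,0,0],[120,0,0,0,0,0,0],[100,0,0,0,0,0,0],[100,0,0,0,0,0,0],[100,0,0,-0.6,0,0,0],[100,0,0,-1.6,0,0,0],[100,0,0,-3,0,0,0],[100,0,0,-4.6,0,0,0],[100,0,0,-6.4,0,0,0],[100,0,0,-8.4,0,0,0],[100,0,0,-10,0,0,0],[100,0,0,-10,0,0,0]],
  ],
)

```text
time: 24.32
ee_pos: [0.5864, -0.265, 0.2741]
eef_rot: [-0.69, 0.724, -0.003, 0.003]
ft_force: [0.0, 0.1, -0.1]
width: 0.0533
```

```bash
python3 - <<'E'
from bench import r
import cv2,numpy as np
W=r.camera("wrist");t=r.camera("top")
cv2.imwrite("pics/wrist13.png",W)
cv2.imwrite("pics/top13.png",t)
E
python3 go.py .5,0,.33,-45 .42,.25,.33,0 .42,.42,.33,2.7
```

```text
t 24.43 pos [ 0.5855 -0.2638  0.2702] phi -92.7 F [-0.2  0.3  0.1] w 0.0528 q [-0.35  0.51  1.04  1.38 -0.44  1.49 -0.95]
.5,0,.33,-45 [-10.39   3.9   -2.37] [-0.05  0.01 -9.54]
.42,.25,.33,0 [-20.23   7.57  -2.36] [-5.000e-02 -1.000e-02 -1.854e+01]
.42,.42,.33,2.7 [-27.02   7.89  -2.34] [-6.000e-02 -1.000e-02 -1.908e+01]
```

View pics/wrist13.png

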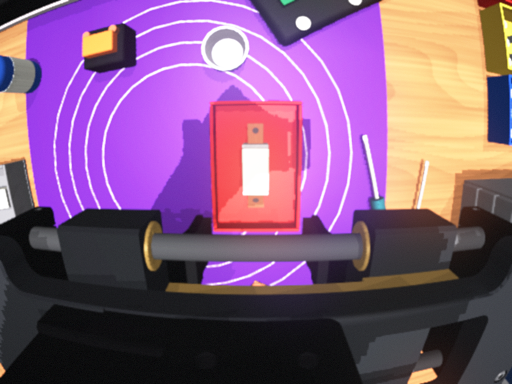

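View pics/top13.png

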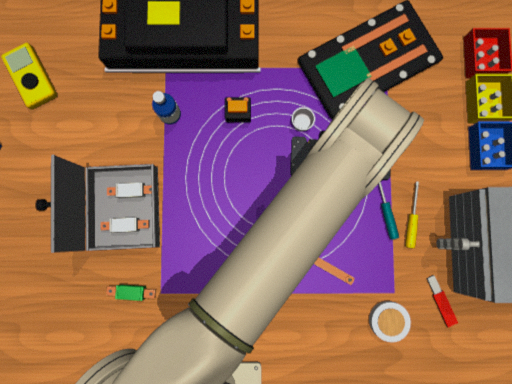

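Both straight fuses lie in the case, at top pixels (130,190) and (125,225). The bent one lies in the tray, at wrist pixel (256,168). Lid open, everything released. Now to go round behind the lid with closed fingers.

carry_out(
  commands=[
    [[200,-0.8,0.3,-1.2,0,0,-1],[255,-2.6,0.8,-2.2,0,0,-3],[255,-4.8,1.4,-2.5,0,0,-5],[255,-7.2,2,-2.5,0,0,-7],[255,-9.6,2.7,-2.5,0,0,-9],[255,-12,3.4,-2.5,0,0,-11],[255,-14.4,4.1,-2.5,0,0,-13],[255,-16.8,4.8,-2.5,0,0,-15],[255,-19.2,5.4,-2.5,0,0,-17],[255,-21.5,5.8,-2.5,0,0,-18.5],[255,-23.8,6.1,-2.5,0,0,-19.1],[255,-25.6,6.2,-2.5,0,0,-19.1]],
  ],
)

```text
time: 25.92
ee_pos: [0.4589, 0.3851, 0.3325]
eef_rot: [1.0, 0.026, 0.001, -0.001]
ft_force: [0.9, -0.1, -0.2]
width: 0.0005
```

```bash
python3 go.py .46,.39,.33,2.7 .46,.39,.2,2.7 .46,.36,.2,2.7
```

```text
t 25.93 pos [0.4589 0.3851 0.3325] phi 3.0 F [ 0.9 -0.1 -0.2] w 0.0005 q [-1.26  0.26  0.61  1.38 -0.15  1.55 -0.61]
.46,.39,.33,2.7 [ 0.06 -0.19  0.1 ] [-0.01 -0.02  0.06]
.46,.39,.2,2.7 [ 0.05 -0.19  5.3 ] [-0.01 -0.02  0.06]
.46,.36,.2,2.7 [-0.02  1.01  5.3 ] [-0.01 -0.02  0.06]
```

carry_out(
  commands=[
    [[255,0,-0.3,0.3,0,0,0],[255,0,-0.3,1.5,0,0,0],[255,0,-0.3,3,0,0,0],[255,0,-0.3,4.4,0,0,0],[255,0,-0.3,5.2,0,0,0],[255,0,-0.3,5.3,0,0,0],[255,0,0.2,5.3,0,0,0],[255,0,0.7,5.3,0,0,0],[255,0,1,5.3,0,0,0]],
  ],
)

```text
time: 27.05
ee_pos: [0.461, 0.3589, 0.2009]
eef_rot: [1.0, 0.025, 0.001, -0.001]
ft_force: [0.8, 1.0, -0.3]
width: 0.0007
```

```bash
python3 - <<'E'
from bench import r
import cv2,numpy as np
W=r.camera("wrist");cv2.imwrite("pics/wrist14.png",W);cv2.imwrite("pics/scene14.png",r.camera("scene"))
E
python3 go.py .46,.34,.2,2.7
```

```text
t 27.15 pos [0.4609 0.3591 0.2007] phi 2.9 F [-0.7 -0.4  0.3] w 0.0002 q [-1.24  0.28  0.6   1.64 -0.16  1.28 -0.56]
.46,.34,.2,2.7 [-0.08  0.76  0.02] [-0.02 -0.02  0.04]
```

View pics/wrist14.png

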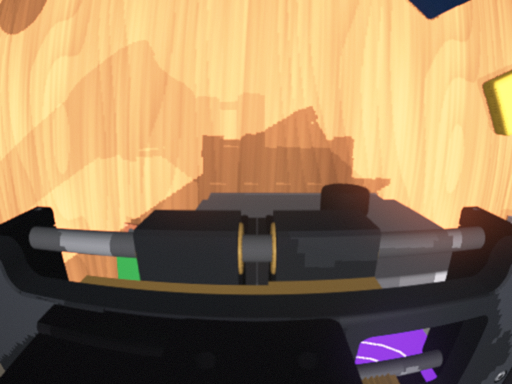

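View pics/scene14.png

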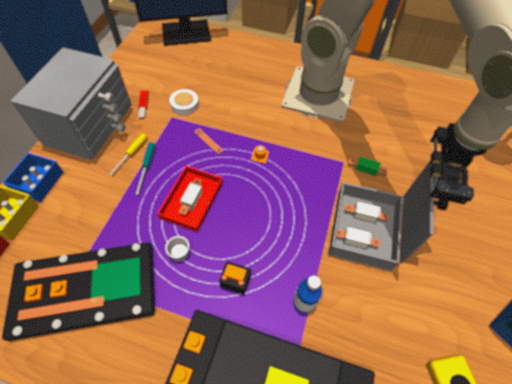

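carry_out(
  commands=[
    [[255,0,0.5,0.03,0,0,0],[255,0,1.29,0.04,0,0,0],[255,0,1.96,0.14,0,0,0],[255,0,2.72,0.35,0,0,0],[255,0,3.35,0.62,0,0,0],[255,0,4.02,1.02,0,0,0],[255,0,4.56,1.44,0,0,0]],
  ],
)

```text
time: 28.02
ee_pos: [0.4668, 0.2441, 0.1637]
eef_rot: [1.0, 0.025, 0.001, -0.001]
ft_force: [0.4, 0.8, 0.0]
width: 0.0
```

```bash
python3 - <<'E'
from bench import r
import cv2,numpy as np
cv2.imwrite("pics/scene15.png",r.camera("scene")[100:300,250:512])
E
python3 go.py .465,.2452,.1647,2.9 .466,.2213,.1369,2.9 .466,.2054,.1039,2.9 .467,.1985,.068,2.9
```

```text
t 28.07 pos [0.4666 0.2419 0.1624] phi 2.8 F [ 0.3 -2.4 -0.7] w 0.0005 q [-1.16  0.17  0.66  1.83 -0.11  1.18 -0.41]
.465,.2452,.1647,2.9 [-0.06 -0.13 -0.09] [-0.   -0.01 -0.02]
.466,.2213,.1369,2.9 [-0.06  0.82  1.02] [-0.   -0.01 -0.02]
.466,.2054,.1039,2.9 [-0.1   1.46  2.34] [-0.   -0.01 -0.02]
.467,.1985,.068,2.9 [-0.07  1.74  3.77] [-0.   -0.01 -0.02]
```

View pics/scene15.png

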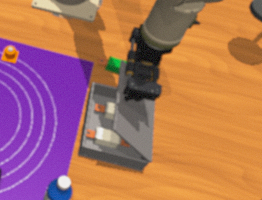

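carry_out(
  commands=[
    [[255,0,0.42,0.47,0,0,0],[255,0,0.82,1.02,0,0,0],[255,0,1.21,1.7,0,0,0],[255,0,1.46,2.34,0,0,0],[255,0,1.6,2.81,0,0,0],[255,0,1.69,3.2,0,0,0],[255,0,1.72,3.5,0,0,0],[255,0,1.74,3.65,0,0,0]],
  ],
)

```text
time: 29.08
ee_pos: [0.4687, 0.1985, 0.0707]
eef_rot: [1.0, 0.024, 0.0, 0.0]
ft_force: [-0.6, -0.2, 0.6]
width: 0.0005
```

```bash
python3 go.py .467,.1985,.068,2.9
```

```text
t 29.07 pos [0.4687 0.1985 0.0707] phi 2.8 F [-0.6 -0.2  0.6] w 0.0005 q [-1.08  0.26  0.66  1.97 -0.19  0.98 -0.28]
.467,.1985,.068,2.9 [-0.07 -0.    0.11] [ 0.   -0.   -0.02]
```

carry_out(
  commands=[
    [[255,0,0,0.06,0,0,0],[255,0,0,0.12,0,0,0],[255,0,0,0.17,0,0,0],[255,0,0,0.2,0,0,0]],
  ],
)

```text
time: 29.58
ee_pos: [0.4689, 0.1986, 0.0684]
eef_rot: [1.0, 0.024, -0.0, -0.001]
ft_force: [-16.3, -7.9, 45.2]
width: 0.0006
```

```bash
python3 - <<'E'
from bench import r
import cv2,numpy as np
s=r.camera("scene");cv2.imwrite("pics/scene16.png",cv2.resize(s[150:290,300:470],None,fx=4,fy=4,interpolation=cv2.INTER_CUBIC))
E
python3 go.py .467,.1985,.068,2.9
```

```text
t 29.62 pos [0.469  0.1986 0.0685] phi 2.8 F [-15.5  -7.5  39. ] w 0.0003 q [-1.08  0.26  0.66  1.97 -0.2   0.98 -0.27]
.467,.1985,.068,2.9 [-0.08  0.    0.02] [-0.02  0.01 -0.03]
```

View pics/scene16.png

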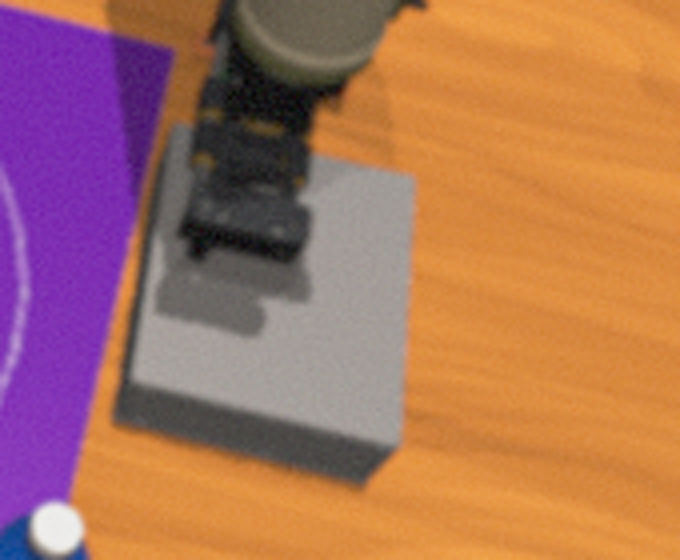

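The lid is shut: firm contact at z=0.068 m, the expected height of its outer face. Now retracting.

carry_out(
  commands=[
    [[255,0,0,-0.3,0,0,0],[255,0,0,-1.2,0,0,0],[255,0,0,-3,0,0,0],[255,0,0,-5,0,0,0],[255,-1,0,-7,0,0,0],[255,-2,-1,-9,0,0,0],[255,-2,-4,-9,0,0,0],[255,-2,-7,-9,0,0,0],[255,-2,-9,-9,0,0,0],[255,-2,-10,-9,0,0,0],[255,-2,-10,-9,0,0,0]],
  ],
)

```text
time: 31.0
ee_pos: [0.4054, 0.4486, 0.2927]
eef_rot: [1.0, 0.027, -0.001, -0.0]
ft_force: [0.5, -0.7, -1.5]
width: 0.0002
```

```bash
python3 - <<'E'
from bench import r
import cv2,numpy as np
from h import *
s=r.camera("scene");cv2.imwrite("pics/scene17.png",s);t=r.camera("top");cv2.imwrite("pics/top17.png",t)
z=lambda i,b:cv2.resize(i[b[1]:b[1]+130,b[0]:b[0]+130],(390,390),interpolation=cv2.INTER_CUBIC)
cv2.imwrite("pics/z17.png",np.hstack([z(s,(310,160)),z(t,(260,120))]))
cv2.imwrite("pics/z18.png",z(t,(40,140)))
E
python3 go.py
```

```text
t 31.1 pos [0.4073 0.4452 0.2938] phi 2.8 F [ 0.5 -1.7 -0.5] w 0.0 q [-1.33  0.27  0.54  1.43 -0.14  1.47 -0.75]
```

View pics/z17.png

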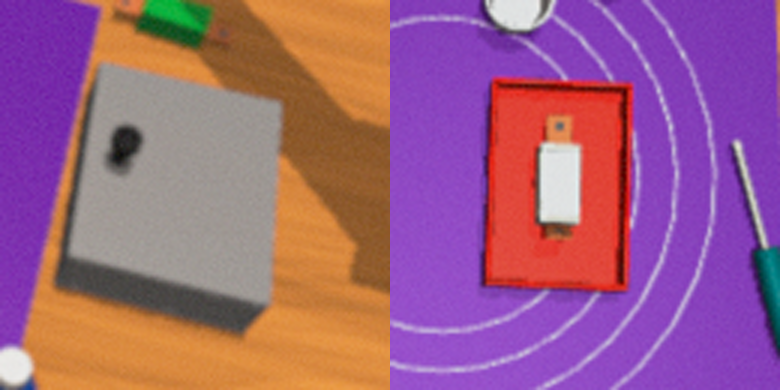

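View pics/top17.png

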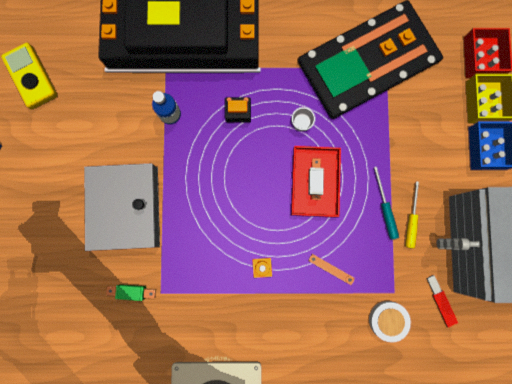

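```bash
python3 - <<'E'
from bench import r
from h import *
T=r.camera_info("top");S=r.camera_info("scene")
print("knob",tri([138.5,204],[352,206.7],T,S))
a=cv2.imread("pics/top0.png");b=cv2.imread("pics/top17.png")
for n,(x,y) in dict(contactor=(237,109),connector=(262,267),busbar=(331,269),teal=(386,203),yellow=(414,215),cleaner=(166,106),cup=(303,119)).items():
    p=a[y-13:y+13,x-13:x+13];w=b[y-22:y+22,x-22:x+22];m=cv2.matchTemplate(w,p,cv2.TM_CCOEFF_NORMED);print(n,np.subtract(cv2.minMaxLoc(m)[3],9),round(m.max(),3))
print(r.read_state()['joint_vel'].round(3))
E
```

```text
knob (array([0.5177, 0.1898, 0.1007]), np.float64(0.0027))
contactor [0 0] 0.996
connector [0 0] 0.998
busbar [0 0] 0.997
teal [0 0] 0.998
yellow [0 0] 0.995
cleaner [0 0] 0.997
cup [0 0] 0.999
[ 0.014 -0.027  0.016  0.014  0.005  0.     0.001]
```

The knob tip triangulates to z=0.101 m, against 0.103 expected with the lid shut. None of the bystanders has moved. Handing in.

```bash
python3 -c "
from bench import r
print(r.close_job())"
```

```text
the job is handed in; nothing more can be done
None
```

Both straight fuses are in the grey case, the bent one is in the red tray, and the lid is shut. I handed the job in at about 31 s of the 67 s allowed; no verdict was reported.

- **Fuse_a:** On the way into the case one of its blades caught the wall, and the fuse tilted in the grip. The force on the wrist peaked at about 36 N in the readings. I lifted it, moved it about 9 mm away from that wall, pressed it roughly level against the floor with 10–14 N and released it. It may have settled the last few millimetres on release.
- **Other two fuses:** These went down cleanly, with readings of 5 N or less at touchdown. I gripped all the fuses at 25–28 N.
- **Fuses before closing the lid:** The pictures showed all three lying flat and released, with the lid still open. The fuses in the case cannot be seen now that it is shut.
- **Lid:** The fingers met firm resistance (about 45 N) with the tip at z = 0.068 m, the height of the shut lid's outer face. The knob tip measures z = 0.101 m, against 0.103 m expected; the two camera rays miss each other by 2.7 mm.
- **Bystanders:** All seven are in the same place, to the pixel, as in the first top picture. The arm ended clear of everything.

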